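# Wedge the pump deck level

### The arm

A 6-joint arm with a two-finger parallel gripper is mounted at the origin on the work surface. World frame = base frame: x ahead of the robot, y to its left, z up, the work surface at z = 0. Lengths are in m, angles in rad, forces in N, time in s.
With the tool pointing down it reaches from about 0.375 to 0.9 m from the base axis. Payload 3.1 kg.
Tool frame: the origin (TCP) lies midway between the tips of the shut fingers; the grasp point (between the pads) lies 19 mm behind it; x points along the fingers, z is the direction in which the jaws open and shut, and the axes are right-handed (so a half turn about x gives the same grasp; the last joint's range is limited). The gripper opens to 87 mm and grips with 3 to 60 N. Pads are 19 mm wide; open, the fingers measure 117 mm over their backs; the gripper's body (75 mm by 190 mm) begins 51 mm behind the grasp point.
Start: joints at [-1.484, 0.527, 1.433, -0, 1.181, -0.178], TCP at [0.164, -0.603, 0.223] pointing down, gripper open.
Joint ranges: [-3.08, 3.08], [-0.75, 2.2], [0.22, 2.44], [-1.43, 4.57], [0, 2.65], [-2.85, 2.85]. Speed limits (rad/s): [2.79, 2.79, 3.14, 3.14, 3.14, 3.14].

### API

Orientations are given as a unit quaternion [x, y, z, w].
In Python, from rig import robot, optics, workorder gives the robot as it stands.
- The arm moves only by the tool arm_command, never from a script. Its argument "plan" is a list of rows, each a list of 7 numbers: the shift along the tool's x, y, z in cm, then the turn, a rotation vector about the tool's x, y, z in rad, then the finger opening in cm, from 0 to 8.7. In form: [[x, y, z, ax, ay, az, gripper], ...]. A call has 1 to 12 rows; each row shifts and turns the pose as measured when the row begins, along the tool's axes as they then stand; what a row does not reach is not made up. A row lasts 1/8 s, in which the tool goes at most 62.5 mm and 10.7 degrees, less where a joint would pass 70% of its speed; a pose out of reach is approached as far as the arm can. A call with a gripper value outside its range is refused whole. The fingers move at their own pace and stop on an object; "grip_force" is the grip in N (left out, the last holds). Time passes only in rows, so rows that do not move let the fingers close. It gives the time, the measured TCP pose, the force and the opening at its end, in the units of the state.
- robot.get_obs(): the state, without advancing time (a new reading comes with each control period).
- optics.camera(name): name is "scene" or "top"; returns (picture, depth): 384x512x3 uint8, blue, green, red; 384x512 float32, m along the optical axis (not along the pixel's ray), 0 where there is no reading.
- optics.camera_info(name): a dict with "mtx" (3x3 intrinsics, pixels), "k1" (the pictures are not rectified: a ray, as slopes to the right and down, at radius r is drawn at 1 + k1 r^2 times it, then the intrinsics apply), "position" and "rotation" of the camera in the world. Camera axes: x right, y down, z forward; pixel columns grow to the right and rows downward; lengths in m; the calibration is good to about 2 mm. A picture is of the moment at which its call begins. camera_info takes no time and is no camera call.
- workorder.hand_in(): hands the job in, once; it reports no verdict.
The state is a dict: "time": time; "q": joint angles; "joint_velocities": joint speeds; "joint_torque": joint torques, N m; "position": TCP position; "tool_rot": TCP orientation; "ft_force": force on the tool from outside, world axes, zero at the start; "moment": the same for the moment, N m; "grip_width": finger opening in m.
Only numpy, scipy, OpenCV 4.12 (cv2) and the standard library are available. Lean on these libraries where they do the work, as an engineer would, in place of code of your own. Each camera call takes 0.05 s, during which the arm holds its last target. There are 200 camera calls.

### The job

The small vacuum pump's deck droops at its front edge. Pick up the yellow wedge and push it thin end first under the middle of that edge, square to it, until the deck comes up level against its two stops and the wedge is firmly snug, which takes a final push of about 18 N; never force it much beyond that. Let only the wedge touch the deck and pump, then let go and leave the wedge in place, without disturbing the other things on the bench.

Things in the scene. Friction and masses are not known exactly. Their poses are not given: they have to be found in the camera images.
- wedge: Loose yellow plastic wedge, 0.12 kg, flat on the bench, with a orange upright grip at its thick end. Origin on its underside below the grip's middle; x points to the thin end, z up. Grip: x -20 to +20 mm, 16 mm thick (y), 46 mm high from the underside, both sides free. Taper: x +20 to +120, 44 mm wide, top falling evenly from 23 mm high to 3 mm (1 in 5).
- wedge_tip (a point): Middle of the wedge's thin end, on its underside, 120 mm ahead of the wedge's origin along its x.
- cradle: Fixed grey frame that carries the pump deck. Origin on the bench (z = 0) below the middle of the deck's front nose bar; x points from the front edge in under the deck to the hinge (the push direction), y along the edge, z up. Steel stop posts at the front corners (x = 0, y = +/-82 mm), 46 mm high, have rubber-padded lugs over the deck's corners.
- runway_front (a point): Middle of the front end of the flat steel runway, at bench height (z = 0), 170 mm before the cradle's origin. The wedge slides on it: 90 mm wide, along the cradle's x from -170 to +100 mm, rubber-backed (yields 1 mm per 20 N). Its top is 1.5 to 6 mm above the bench, differs each time and is not measured, so how far the wedge must go in (tip 65 to 95 mm past the nose bar) has to be felt.
- deck: Hinged aluminium deck, 187 x 144 x 8 mm, with a grey and blue pump on it (95 mm tall, from 75 mm behind the front edge) and a round bubble level. Hinged 180 mm behind its origin, which lies inside the plate above the middle of the nose bar; x points to the hinge, z is the deck's normal, vertical when level. It droops 0.06 rad; at level it meets stops that hardly give.
- nose (a point): Middle of the underside of the nose bar (round, 10 mm diameter, 120 mm long along y) under the deck's front edge, which overhangs it by 7 mm: about 11 mm above the bench when drooping, 22 mm when level. Deck and pump weigh 0.6 to 1 kg: sliding the wedge while it lifts takes some 3 to 9 N, then at the stops the push rises by 1 to 2 N per mm. Snug: wedge and deck press together with over 9 N (a final push of 15 to 21 N gives it, not also pressing down); over 30 N is forcing.
- beaker: Bystander: loose glass beaker, 68 mm diameter, 85 mm high, origin at the centre of its underside. Leave alone.
- controller: Bystander: loose blue vacuum controller with a grey-green screen, leaning back on a black foot, about 90 mm wide and 115 mm high, origin at its underside. Leave alone.
- bottle: Bystander: loose amber bottle, 56 mm diameter, 120 mm high, origin at the centre of its underside. Leave alone.
Mind the look-alikes: they are no part of the job. What is meant by the wedge is not pink or turquoise, and is the larger of those in its own colour.

How it is judged:
On the way, in this order (a step that is already met when the one before it is completed fails the run):
1. the wedge's thin end is under the middle of the front edge while the deck still droops (x of wedge_tip in the frame of cradle above 0.003 m and y of wedge_tip in the frame of cradle between -0.02 and 0.02 m and angle between deck's own z axis and vertical above 0.03 rad), for 0.1 s.
2. the deck is level and the wedge snug (angle between deck's own z axis and vertical below 0.012 rad and contact force between wedge and deck above 9 N), for 0.1 s.
At the end, for the whole second after the job is handed in: The deck is level within 0.012 rad, wedge and deck press on each other with more than 9 N, the wedge lies flat (within 0.06 rad) with its thin end more than 40 mm past the nose bar and both its ends within 15 mm of the cradle's middle line, everything is at rest, and the bystanders stand upright (all of step 2 and y of wedge in the frame of cradle between -0.015 and 0.015 m and y of wedge_tip in the frame of cradle between -0.015 and 0.015 m and angle between wedge's own z axis and vertical below 0.06 rad and x of wedge_tip in the frame of cradle above 0.04 m and linear speed of wedge below 0.01 m/s and angular speed of deck below 0.05 rad/s and angle between each of beaker, controller, bottle's own z axis and vertical below 0.15 rad); the robot touches nothing.
It fails at once if the wedge is forced: wedge and deck press on each other with more than 30 N (contact force between wedge and deck above 30 N).
It fails at once if the robot itself presses on the deck or pump (more than 3 N) (contact force between any of the fingers, the arm and deck above 3 N).
It fails at once if the beaker is moved more than 25 mm or tipped (distance of beaker from where it was at the start of the episode above 0.025 m or angle between beaker's own z axis and vertical above 0.3 rad).
It fails at once if the controller is moved more than 25 mm or tipped (distance of controller from where it was at the start of the episode above 0.025 m or angle between controller's own z axis and vertical above 0.3 rad).
It fails at once if the bottle is moved more than 25 mm or tipped (distance of bottle from where it was at the start of the episode above 0.025 m or angle between bottle's own z axis and vertical above 0.3 rad).
It also fails if it takes over 70 s, if anything falls off the work surface, if the arm or the gripper's body presses on something with over 40 N, if the wrist force passes 120 N, or if a joint passes its speed limit or range.

## Working session

There is one attempt and no reset: what is moved stays moved. The work goes in short steps, Python scripts to look and compute and a tool call to move; the robot and the scene stay as the last step left them, time stands still between calls to the robot, and variables do not carry over. Pictures are saved under pics/ and viewed, about 8 in all and at most 12, crops included, and the job is handed in when it is done.

Besides the shell and the picture viewer there is one more tool, called after "Request:" in YAML: its name, and indented under it one key for each argument. arm_command: Moves the arm, as the interface text tells. Its arguments: {"type":"object","properties":{"plan":{"type":"array"},"grip_force":{"type":"number"}},"required":["plan"]}

```bash
mkdir -p pics
cat > h.py <<'E'
import numpy as np, cv2
from rig import robot, optics, workorder
def cloud(name, d):
    c=optics.camera_info(name); K=np.array(c["mtx"]); k1=c["k1"]
    v,u=np.mgrid[0:384,0:512]; 
    dist=np.array([k1,0,0,0,0],float)
    p=cv2.undistortPoints(np.stack([u,v],-1).reshape(-1,1,2).astype(float),K,dist).reshape(384,512,2)
    P=np.dstack([p*d[...,None],d])
    R=np.array(c["rotation"]); 
    return P@R.T+np.array(c["position"])
E
python3 - <<'E'
from h import *
for n in("scene","top"):
    im,d=optics.camera(n); np.savez(f"{n}0.npz",im=im,d=d,P=cloud(n,d)); cv2.imwrite(f"pics/{n}0.png",im)
    c=optics.camera_info(n); print(n,c)
o=robot.get_obs(); print(o)
E
```

```text
Traceback (most recent call last):
  File "h.py", line 10, in cloud
    return P@R.T+np.array(c["position"])
           ~^~~~
ValueError: matmul: Input operand 1 has a mismatch in its core dimension 0, with gufunc signature (n?,k),(k,m?)->(n?,m?) (size 4 is different from 3)
```

```bash
python3 -c "
import cv2,numpy as np
a=cv2.imread('pics/scene0.png');b=cv2.imread('pics/top0.png')
cv2.imwrite('pics/both.png',cv2.resize(np.vstack([a,b]),None,fx=.78,fy=.78,interpolation=cv2.INTER_AREA))"
```

```text
[ WARN:0@0.030] global loadsave.cpp:275 findDecoder imread_('pics/scene0.png'): can't open/read file: check file path/integrity
[ WARN:0@0.030] global loadsave.cpp:275 findDecoder imread_('pics/top0.png'): can't open/read file: check file path/integrity
Traceback (most recent call last):
cv2.error: OpenCV(4.12.0) :-1: error: (-5:Bad argument) in function 'resize'
> Overload resolution failed:
>  - src data type = object is not supported
>  - Expected Ptr<cv::UMat> for argument 'src'
```

Rotation is a quaternion.

```bash
sed -i 's/R=np.array(c\["rotation"\]);/R=Rotation.from_quat(c["rotation"]).as_matrix()/; 1a from scipy.spatial.transform import Rotation' h.py
python3 - <<'E'
from h import *
for n in("scene","top"):
    im,d=optics.camera(n); np.savez(f"{n}0.npz",im=im,d=d,P=cloud(n,d)); cv2.imwrite(f"pics/{n}0.png",im)
    c=optics.camera_info(n); print(n,c)
o=robot.get_obs(); print(o)
a=cv2.imread('pics/scene0.png');b=cv2.imread('pics/top0.png')
cv2.imwrite('pics/both.png',cv2.resize(np.vstack([a,b]),None,fx=.78,fy=.78,interpolation=cv2.INTER_AREA))
E
```

```text
scene {'mtx': array([[423.67935047,   0.        , 252.90692115],
       [  0.        , 423.67935047, 188.00458597],
       [  0.        ,   0.        ,   1.        ]]), 'k1': -0.12233720657664492, 'position': array([1.16879674, 0.30776266, 0.93336008]), 'rotation': array([ 0.53278301,  0.77746881, -0.27052174, -0.19622053])}
top {'mtx': array([[469.83728041,   0.        , 258.62488849],
       [  0.        , 469.83728041, 190.77463089],
       [  0.        ,   0.        ,   1.        ]]), 'k1': -0.13679899707819018, 'position': array([0.34593252, 0.0634674 , 1.52938627]), 'rotation': array([-0.70108658,  0.71104229, -0.0394391 ,  0.03662004])}
{'time': 0.15, 'q': array([-1.48449896e+00,  5.28263867e-01,  1.43362030e+00, -2.63834796e-06,
        1.18140666e+00, -1.78490849e-01]), 'joint_velocities': array([ 3.17808404e-04, -3.56831126e-03, -1.78136244e-03,  8.86886328e-05,
       -1.85120676e-03, -1.86946698e-03]), 'joint_torque': array([ 1.80819632e-03, -4.40428627e+01, -1.76844102e+01,  6.33101841e-02,
        5.52029419e-02, -9.08096195e-05]), 'position': array([ 0.16354875, -0.60263028,  0.22178561]), 'tool_rot': array([ 0.43006315,  0.56203337, -0.429177  ,  0.56122303]), 'ft_force': array([-0.2622425 ,  0.18343247, -0.27461954]), 'moment': array([ 0.00234911,  0.02340898, -0.03130528]), 'grip_width': 0.08707369920378924}
```

View pics/both.png

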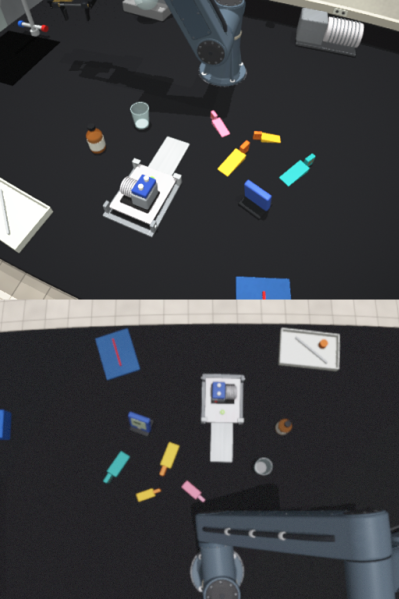

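In the top image there are four wedge-like objects: yellow at about (218,203), a smaller yellow at (188,249), turquoise at (150,213) and pink at (248,246). The yellow one at (218,203) is the larger of its colour, so it fits. Next I'll confirm it in a crop and measure it.

Run:
```python
from h import *
im=cv2.imread('pics/top0.png'); 
cv2.imwrite('pics/crop1.png',cv2.resize(im[80:275,130:390],None,fx=3,fy=3,interpolation=cv2.INTER_CUBIC))
for n in("top","scene"):
    z=np.load(n+"0.npz"); im,P,d=z["im"],z["P"],z["d"]
    hsv=cv2.cvtColor(im,cv2.COLOR_BGR2HSV)
    m=((hsv[...,0]>8)&(hsv[...,0]<35)&(hsv[...,1]>130)&(hsv[...,2]>110)&(d>0)).astype(np.uint8)
    k,l,s,c=cv2.connectedComponentsWithStats(m)
    for i in range(1,k):
        if s[i,4]<60: continue
        q=P[l==i]; h=hsv[l==i]
        org=q[(h[:,0]<18)&(h[:,1]>0)]; yel=q[h[:,0]>=20]
        print(n,c[i],s[i,4],"z",q[:,2].min().round(3),q[:,2].max().round(3))
        for nm,a in(("org",org),("yel",yel)):
            if len(a)>9:
                r=cv2.minAreaRect((a[:,:2]*1000).astype(np.float32)); print("  ",nm,len(a),a.mean(0).round(4),r)
    # white deck/runway
    if n=="top":
        w=(hsv[...,1]<60)&(hsv[...,2]>150)&(d>0)
        w[:, :240]=0;w[:,330:]=0;w[:80]=0;w[220:]=0
        q=P[w]; print(np.histogram(q[:,2],bins=np.arange(-.01,.12,.005)))
        r=q[q[:,2]<.012]; print("low",cv2.minAreaRect((r[:,:2]*1000).astype(np.float32)), r[:,2].mean())
```

```text
top [414.01315789  56.52631579] 76 z 0.018 0.047
   org 76 [ 0.9594 -0.4789  0.0346] ((960.0160522460938, -479.37115478515625), (26.749103546142578, 33.025997161865234), 44.56092071533203)
top [363.7016129  162.53225806] 124 z 0.07 0.102
   org 124 [ 0.5863 -0.2742  0.0859] ((588.2227172851562, -277.20587158203125), (47.56441116333008, 41.81765365600586), 39.84651565551758)
top [216.         202.13660245] 571 z -0.008 0.055
   org 84 [0.4185 0.2165 0.0387] ((419.2409362792969, 219.54595947265625), (24.163381576538086, 39.95914840698242), 70.14558410644531)
   yel 485 [0.4845 0.1906 0.0125] ((485.5987548828125, 191.58108520507812), (50.463287353515625, 104.92015075683594), 68.58541107177734)
top [188.18589744 249.50320513] 312 z -0.007 0.043
   org 45 [0.3372 0.2427 0.0251] ((337.8311767578125, 244.1514434814453), (15.671180725097656, 27.276765823364258), 17.503589630126953)
   yel 264 [0.3201 0.2938 0.0082] ((320.2878112792969, 294.4149169921875), (37.69818115234375, 76.99614715576172), 18.823335647583008)
(array([   0,   40,  484, 1029,  353,   68,  271,  589,  474,  190,   64,
    
[... 589 characters left out ...]
 (112.57941436767578, 48.80413818359375), 79.42369842529297)
scene [341.44110276 175.70175439] 399 z -0.005 0.036
   org 112 [0.3369 0.2448 0.0192] ((320.6828308105469, 242.4422149658203), (53.33016586303711, 29.68621826171875), 8.18007755279541)
   yel 282 [0.3216 0.2933 0.0068] ((315.3132019042969, 293.283203125), (52.95040512084961, 78.03717041015625), 14.365299224853516)
scene [300.06985294 203.91053922] 816 z -0.005 0.049
   org 152 [0.4159 0.2165 0.0298] ((398.91558837890625, 212.8639678955078), (83.53213500976562, 31.800607681274414), 3.7128541469573975)
   yel 662 [0.4844 0.1922 0.0116] ((474.6184387207031, 188.858154296875), (57.13407897949219, 119.44709014892578), 70.0102310180664)
```

View pics/crop1.png

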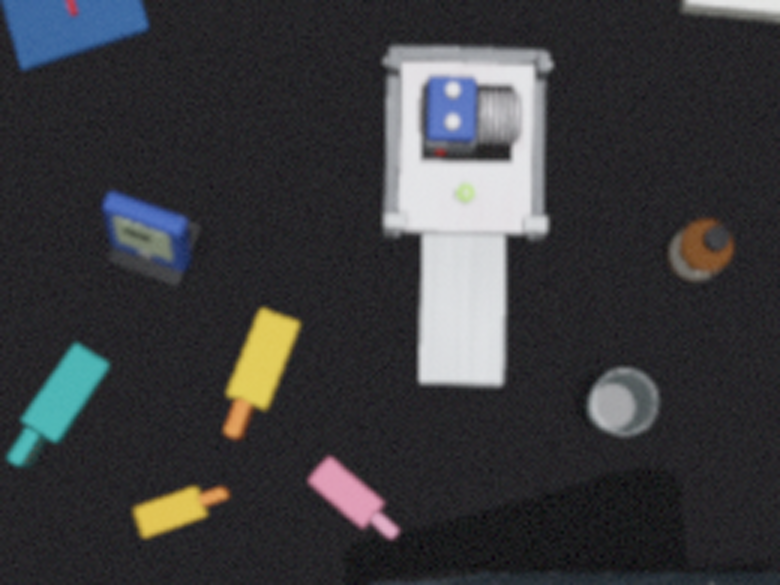

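The crop confirms it: the larger yellow wedge is at crop (262,370), with its orange grip at (237,418). Now I'll measure it and the cradle precisely by ray–plane intersection.

```bash
cat >> h.py <<'E'
def ray(name,uv,z):
    c=optics.camera_info(name)
    p=cv2.undistortPoints(np.array(uv,float).reshape(-1,1,2),np.array(c["mtx"]),np.array([c["k1"],0,0,0,0],float)).reshape(-1,2)
    r=np.c_[p,np.ones(len(p))]@Rotation.from_quat(c["rotation"]).as_matrix().T
    o=np.array(c["position"]); return o+r*((z-o[2])/r[:,2])[:,None]
def wedge(name,im,tol=0):
    "pose of big yellow wedge from top picture: centroids of taper and grip colours"
    hsv=cv2.cvtColor(im,cv2.COLOR_BGR2HSV)
    m=((hsv[...,0]>8)&(hsv[...,0]<35)&(hsv[...,1]>130)&(hsv[...,2]>110)).astype(np.uint8)
    k,l,s,c=cv2.connectedComponentsWithStats(m)
    return hsv,l,s,c
E
python3 - <<'E'
from h import *
z=np.load("top0.npz"); im=z["im"]; g=cv2.cvtColor(im,cv2.COLOR_BGR2GRAY).astype(float)
hsv,l,s,c=wedge("top",im); i=l[202,216]
vy,ux=np.where((l==i)&(hsv[...,0]>=20)); y=ray("top",np.c_[ux,vy],.013)
r=cv2.minAreaRect((y[:,:2]*1000).astype(np.float32)); print("taper",y.mean(0),r)
w,V=np.linalg.eigh(np.cov(y[:,:2].T)); print("axis deg",np.degrees(np.arctan2(V[1,1],V[0,1])))
vy,ux=np.where((l==i)&(hsv[...,0]<18)); o=ray("top",np.c_[ux,vy],.046); print("grip",o.mean(0),cv2.minAreaRect((o[:,:2]*1000).astype(np.float32)))
# runway edges subpixel at half level, rows 165..200
def cross(a,x0,lev=None):
    lev=(a.min()+a.max())/2; k=np.where(np.diff(a>lev))[0]; k=k[0]; return x0+k+(lev-a[k])/(a[k+1]-a[k])
L=[];R=[]
for v in range(165,203):
    L.append((cross(g[v,258:285],258),v)); R.append((cross(g[v,285:310],285),v))
A=ray("top",L,.004);B=ray("top",R,.004)
for E_ in(A,B):
    f=np.polyfit(E_[:,0],E_[:,1],1); print("edge y=",f,"deg",np.degrees(np.arctan(f[0])))
F=[(u,190+cross(g[190:220,u],0)) for u in range(275,293)]
C=ray("top",F,.004); f=np.polyfit(C[:,1],C[:,0],1); print("front",C.mean(0),f)
M=(A+B)/2; f=np.polyfit(M[:,0],M[:,1],1); print("mid",f)
cv2.imwrite('pics/crop2.png',cv2.resize(im[88:215,248:322],None,fx=4.7,fy=4.7,interpolation=cv2.INTER_CUBIC))
s=cv2.imread('pics/scene0.png'); cv2.imwrite('pics/crop3.png',cv2.resize(s[170:310,125:250],None,fx=4.2,fy=4.2,interpolation=cv2.INTER_CUBIC))
a=cv2.imread('pics/crop2.png');b=cv2.imread('pics/crop3.png');h=min(len(a),len(b));cv2.imwrite('pics/c23.png',np.hstack([a[:h],b[:h]])[:, :800]);print(a.shape,b.shape)
E
```

```text
taper [0.48444017 0.19053849 0.013     ] ((484.4219665527344, 190.46566772460938), (49.62345504760742, 104.57527923583984), 67.95511627197266)
axis deg 157.82204969255278
grip [0.41814384 0.21578641 0.046     ] ((417.8736572265625, 215.58444213867188), (21.56415557861328, 39.88272476196289), 69.11114501953125)
edge y= [-0.04971004  0.0469699 ] deg -2.8458327486821093
edge y= [-0.03649153 -0.05393029] deg -2.089883499332224
front [ 0.45384228 -0.02397673  0.004     ] [0.05931843 0.45526454]
mid [-0.04309678 -0.00348656]
(597, 348, 3) (588, 525, 3)
```

View pics/c23.png

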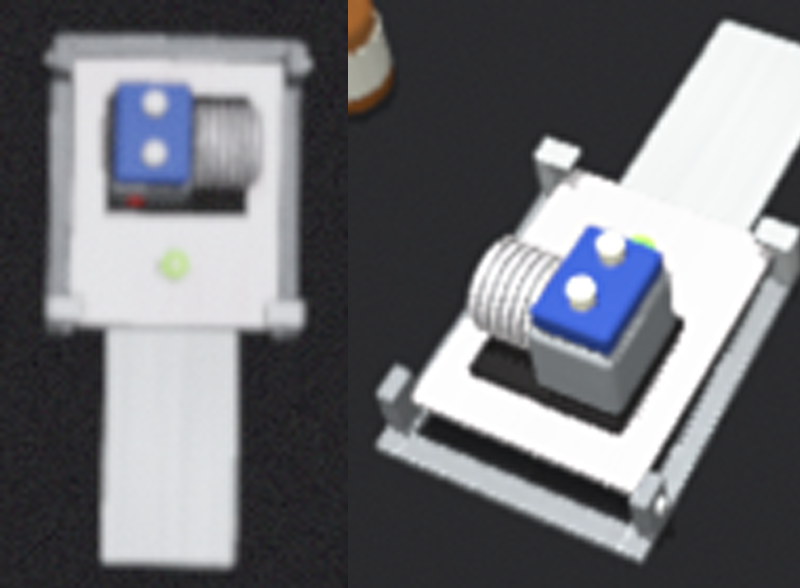

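Crop check: the left view shows the cradle from above with its front posts at (61,313) and (289,314) and the runway below. The right view shows the same from the scene camera, with nothing blocking the runway. Next: cross-check the yaw and plan the moves.

```bash
cat >> h.py <<'E'
def plan(target, yaw, label=""):
    "shift (cm, tool axes) and turn about tool x to put the TCP at target, tool down, jaws along yaw+90deg"
    o=robot.get_obs(); R=Rotation.from_quat(o["tool_rot"]); M=R.as_matrix(); p=np.array(o["position"])
    best=None
    for s in(1,-1):
        zx=s*np.array([-np.sin(yaw),np.cos(yaw),0]); x=np.array([0,0,-1.]); T=np.column_stack([x,np.cross(zx,x),zx])
        rv=(R.inv()*Rotation.from_matrix(T)).as_rotvec()
        if best is None or np.linalg.norm(rv)<np.linalg.norm(best): best=rv
    print(label,"t",round(o["time"],2),"p",p.round(4),"q6",o["q"][5].round(2),"F",o["ft_force"].round(2),"w",round(o["grip_width"],4))
    print("  shift cm",(M.T@(np.array(target)-p)*100).round(3),"rotvec",best.round(4)); print("  axes x",M[:,0].round(3),"y",M[:,1].round(3),"z",M[:,2].round(3))
E
python3 - <<'E'
from h import *
for a,b in(((261,154.6),(309.5,154.8)),((260.8,100),(311,99.8))):
    q=ray("top",[a,b],.046); print(q.round(4),q.mean(0).round(4),np.linalg.norm(q[0]-q[1]),np.degrees(np.arctan2(*(q[0]-q[1])[[1,0]]))-90)
plan((.4185,.216,.2),np.radians(-21.5))
E
```

```text
[[ 0.6226  0.0471  0.046 ]
 [ 0.62   -0.1086  0.046 ]] [ 0.6213 -0.0307  0.046 ] 0.15575363107013254 -0.9534807700432992
[[ 0.8037  0.0451  0.046 ]
 [ 0.8027 -0.119   0.046 ]] [ 0.8032 -0.037   0.046 ] 0.16406657381234707 -0.33781211876026873
 t 0.15 p [ 0.1635 -0.6026  0.2218] q6 -0.18 F [-0.26  0.18 -0.27] w 0.0871
  shift cm [  2.313  46.03  -72.334] rotvec [ 6.4e-01 -1.7e-03  2.0e-04]
  axes x [-0.     0.002 -1.   ] y [0.965 0.262 0.   ] z [ 0.262 -0.965 -0.002]
```

Request:
arm_command:
  plan:
    - [0, 5, -3.2, 0, 0, 0, 5]
    - [0, 5, -3.2, 0, 0, 0, 5]
    - [0, 5, -3.2, 0, 0, 0, 5]
    - [0, 5, -3.2, 0, 0, 0, 5]
    - [0, 5, -3.2, 0, 0, 0, 5]
    - [0, 5, -3.2, 0, 0, 0, 5]
    - [0, 5, -3.2, 0, 0, 0, 5]
    - [0, 5, -3.2, 0, 0, 0, 5]
  grip_force: 40

```text
time: 1.15
position: [0.4899, -0.2461, 0.2199]
tool_rot: [0.433, 0.559, -0.433, 0.559]
ft_force: [0.5, -1.2, 0.4]
grip_width: 0.05
```

Request:
arm_command:
  plan:
    - [0, 0.8, -5.8, 0, 0, 0, 5]
    - [0, 0.8, -5.8, 0, 0, 0, 5]
    - [0, 0.8, -5.8, 0, 0, 0, 5]
    - [0, 0.8, -5.8, 0, 0, 0, 5]
    - [0, 0.8, -5.8, 0, 0, 0, 5]
    - [0, 0.8, -5.8, 0, 0, 0, 5]
    - [0, 0, 0, 0.16, 0, 0, 5]
    - [0, 0, 0, 0.16, 0, 0, 5]
    - [0, 0, 0, 0.16, 0, 0, 5]
    - [0, 0, 0, 0.16, 0, 0, 5]

```text
time: 2.4
position: [0.4477, 0.1186, 0.2183]
tool_rot: [0.589, 0.392, -0.588, 0.393]
ft_force: [-0.0, -0.4, -0.0]
grip_width: 0.0502
```

Run:
```python
from h import *
plan((.4185,.216,.10),np.radians(-21.5))
```

```text
t 2.4 p [0.4477 0.1186 0.2183] q6 1.98 F [-0.05 -0.41 -0.03] w 0.0502
  shift cm [11.816 -6.474 -7.854] rotvec [-0.0199 -0.0007 -0.0024]
  axes x [ 0.002 -0.    -1.   ] y [ 0.923 -0.385  0.002] z [-0.385 -0.923 -0.001]
```

Request:
arm_command:
  plan:
    - [0, -2.2, -2.65, -0.02, 0, 0, 5]
    - [0, -2.2, -2.6, 0, 0, 0, 5]
    - [0, -2.1, -2.6, 0, 0, 0, 5]
    - [5, 0, 0, 0, 0, 0, 5]
    - [5, 0, 0, 0, 0, 0, 5]
    - [0, 0, 0, 0, 0, 0, 5]

```text
time: 3.15
position: [0.4182, 0.2193, 0.1168]
tool_rot: [0.587, 0.397, -0.582, 0.399]
ft_force: [0.7, -0.4, 0.6]
grip_width: 0.0497
```

Run:
```python
from h import *
plan((.4185,.216,.013),np.radians(-21.5))
s,_=optics.camera("scene"); cv2.imwrite('pics/g1.png',cv2.resize(s[100:260,230:400],None,fx=3.5,fy=3.5,interpolation=cv2.INTER_CUBIC))
```

```text
t 3.15 p [0.4182 0.2193 0.1168] q6 2.19 F [ 0.7  -0.42  0.58] w 0.0497
  shift cm [10.376  0.085  0.337] rotvec [-0.0008 -0.0034 -0.0062]
  axes x [ 0.007  0.001 -1.   ] y [ 0.93  -0.367  0.006] z [-0.367 -0.93  -0.003]
```

View pics/g1.png

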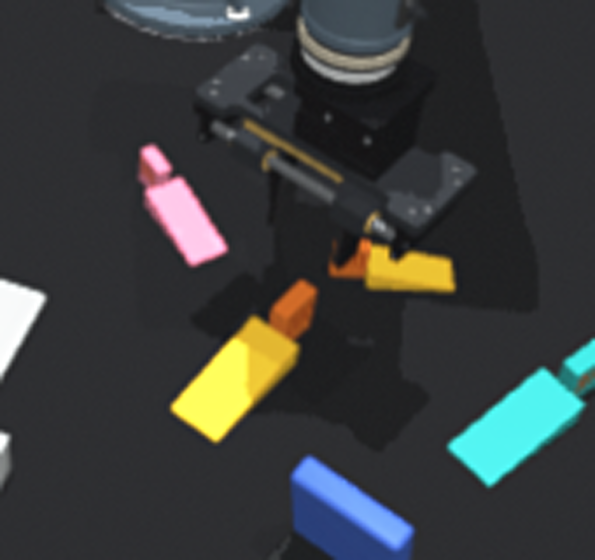

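The gripper hovers above the target's orange grip (crop (295,310)), its jaws are lined up, and the small decoy is clear of the fingers. Descend and grip.

Request:
arm_command:
  plan:
    - [3.5, 0.1, 0.3, 0, 0, 0, 5]
    - [3.5, 0, 0, 0, 0, 0, 5]
    - [2, 0, 0, 0, 0, 0, 5]
    - [1.3, 0, 0, 0, -0.003, -0.006, 5]
    - [0, 0, 0, 0, 0, 0, 5]

```text
time: 3.82
position: [0.4319, 0.2189, 0.0227]
tool_rot: [0.594, 0.394, -0.576, 0.401]
ft_force: [-0.6, 0.2, -1.2]
grip_width: 0.0502
```

Run:
```python
from h import *
plan((.4185,.216,.013),np.radians(-21.5))
```

```text
t 3.83 p [0.4319 0.2189 0.0227] q6 2.18 F [-0.61  0.22 -1.16] w 0.0502
  shift cm [ 0.93  -1.165  0.776] rotvec [-0.0021 -0.016  -0.0219]
  axes x [ 0.026  0.007 -1.   ] y [ 0.929 -0.369  0.022] z [-0.368 -0.93  -0.016]
```

Request:
arm_command:
  plan:
    - [0, -0.6, 0.4, 0, -0.016, -0.022, 5]
    - [0, -0.5, 0.4, 0, 0, 0, 5]
    - [0.5, 0, 0, 0, 0, 0, 5]
    - [0, 0, 0, 0, 0, 0, 5]

```text
time: 4.32
position: [0.4201, 0.2158, 0.0201]
tool_rot: [0.586, 0.397, -0.583, 0.398]
ft_force: [-0.4, 0.2, -0.4]
grip_width: 0.0499
```

Run:
```python
from h import *
plan((.4185,.216,.013),np.radians(-21.5))
```

```text
t 4.33 p [0.4201 0.2158 0.0201] q6 2.19 F [-0.4   0.21 -0.38] w 0.0499
  shift cm [ 0.71  -0.161  0.039] rotvec [-0.0018 -0.0025 -0.0037]
  axes x [ 0.004  0.001 -1.   ] y [ 0.93  -0.368  0.004] z [-0.368 -0.93  -0.002]
```

Request:
arm_command:
  plan:
    - [0.6, -0.15, 0.05, 0, -0.002, -0.004, 5]
    - [0.1, 0, 0, 0, 0, 0, 5]
    - [0, 0, 0, 0, 0, 0, 0]
    - [0, 0, 0, 0, 0, 0, 0]
    - [0, 0, 0, 0, 0, 0, 0]
    - [0, 0, 0, 0, 0, 0, 0]
    - [0, 0, 0, 0, 0, 0, 0]
    - [0, 0, 0, 0, 0, 0, 0]
  grip_force: 40

```text
time: 5.32
position: [0.4186, 0.2159, 0.0124]
tool_rot: [-0.585, -0.398, 0.585, -0.397]
ft_force: [-0.1, 0.2, -1.2]
grip_width: 0.0158
```

Run:
```python
from h import *
plan((.42,.216,.06),np.radians(-21.5))
```

```text
t 5.33 p [0.4186 0.2159 0.0124] q6 2.18 F [-0.09  0.22 -1.24] w 0.0158
  shift cm [-4.765  0.121 -0.063] rotvec [-0.0018 -0.0003  0.0007]
  axes x [-0.001  0.001 -1.   ] y [ 0.93  -0.368 -0.001] z [-0.368 -0.93  -0.   ]
```

Request:
arm_command:
  plan:
    - [-3, 0, 0, 0, 0, 0, 0]
    - [-3, 0, 0, 0, 0, 0, 0]
    - [0, 2.6, 4, 0, 0, 0, 0]
    - [0, 2.6, 4, 0, 0, 0, 0]
    - [0, 2.6, 4, 0, 0, 0, 0]
    - [0, 2.6, 4, 0, 0, 0, 0]
    - [0, 2.6, 4, 0, 0, 0, 0]
    - [0, 0, 0, -0.17, 0, 0, 0]
    - [0, 0, 0, -0.16, 0, 0, 0]
    - [0, 0, 0, 0, 0, 0, 0]

```text
time: 6.58
position: [0.4681, -0.0258, 0.0733]
tool_rot: [-0.509, -0.49, 0.509, -0.491]
ft_force: [0.7, 0.0, -1.4]
grip_width: 0.0158
```

Run:
```python
from h import *
plan((.467,-.0245,.045),np.radians(-2.2))
im,_=optics.camera("top"); cv2.imwrite('pics/t2.png',cv2.resize(im[90:230,200:330],None,fx=4,fy=4,interpolation=cv2.INTER_CUBIC)); np.save("t2.npy",im)
hsv,l,s,c=wedge("top",im)
for i in range(1,len(s)):
    if s[i,4]>200:
        vy,ux=np.where((l==i)&(hsv[...,0]>=20)); y=ray("top",np.c_[ux,vy],.06); w,V=np.linalg.eigh(np.cov(y[:,:2].T)); print(c[i],s[i,4],y.mean(0).round(4),np.degrees(np.arctan(V[1,1]/V[0,1])).round(2))
```

```text
t 6.58 p [ 0.4681 -0.0258  0.0733] q6 1.32 F [ 0.75  0.01 -1.45] w 0.0158
  shift cm [ 2.835 -0.114 -0.128] rotvec [ 0.001   0.0005 -0.0001]
  axes x [ 0. -0. -1.] y [ 0.999 -0.037  0.   ] z [-0.037 -0.999  0.   ]
```

View pics/t2.png

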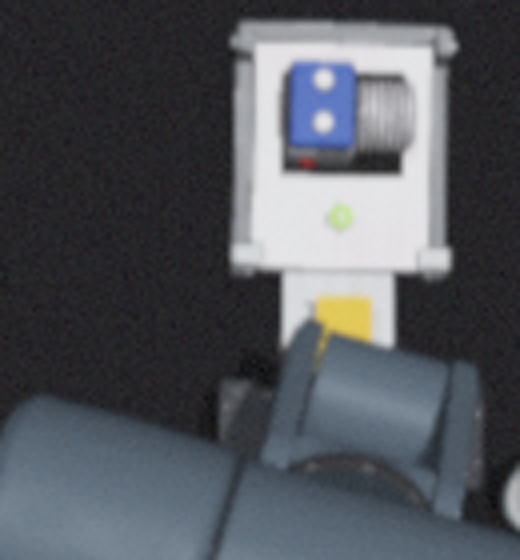

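Run:
```python
from h import *
im=np.load("t2.npy"); hsv=cv2.cvtColor(im,cv2.COLOR_BGR2HSV)
sat=hsv[...,1].astype(float)
E=[]
for v in range(166,173):
    a=sat[v]; k=[u for u in range(272,300) if (a[u]>120)!=(a[u+1]>120)]
    sub=[u+(120-a[u])/(a[u+1]-a[u]) for u in k]; print(v,np.round(sub,2))
    if len(sub)>=2: E.append([(sub[0],v),(sub[-1],v)])
E=np.array(E); L=ray("top",E[:,0],.066);R=ray("top",E[:,1],.066); print(L[[0,-1]].round(4),R[[0,-1]].round(4),((L+R)/2).mean(0))
F=[(u,160+np.where(sat[160:172,u]>120)[0][0]) for u in range(281,292)]; print(ray("top",F,.064)[:,0].round(4))
```

```text
166 [279.33 291.52]
167 [279.21 291.55]
168 [279.03 291.58]
169 [278.93 291.57]
170 [279.71 291.57]
171 [280.52 291.55]
172 [280.79 291.56]
[[ 0.5816 -0.0099  0.066 ]
 [ 0.5625 -0.0141  0.066 ]] [[ 0.5811 -0.0484  0.066 ]
 [ 0.562  -0.0481  0.066 ]] [ 0.57181941 -0.02950962  0.066     ]
[0.5851 0.5851 0.585  0.585  0.5849 0.5849 0.5848 0.5848 0.5848 0.5847
 0.5847]
```

Request:
arm_command:
  plan:
    - [2.5, -0.1, -0.05, 0, 0, 0, 0]
    - [1.8, 0, 0, 0, 0, 0, 0]
    - [0.6, 0, 0, 0, 0, 0, 0]
    - [0, 0, 0, 0, 0, 0, 0]
  grip_force: 40

```text
time: 7.12
position: [0.4672, -0.0241, 0.0236]
tool_rot: [0.511, 0.488, -0.511, 0.489]
ft_force: [0.5, 0.3, -0.5]
grip_width: 0.0159
```

Run:
```python
from h import *
plan((.467,-.0245,.020),np.radians(-2.2))
```

```text
t 7.12 p [ 0.4672 -0.0241  0.0236] q6 1.32 F [ 0.54  0.27 -0.52] w 0.0159
  shift cm [ 0.362 -0.022  0.045] rotvec [-0.0058  0.0006 -0.0008]
  axes x [ 0.001 -0.001 -1.   ] y [ 0.999 -0.044  0.001] z [-0.044 -0.999  0.001]
```

Request:
arm_command:
  plan:
    - [0.35, 0, 0.04, 0, 0, 0, 0]
    - [0.1, 0, 0, 0, 0, 0, 0]
    - [0, 0, 0, 0, 0, 0, 0]

```text
time: 7.5
position: [0.4681, -0.0245, 0.0201]
tool_rot: [0.512, 0.488, -0.511, 0.49]
ft_force: [-0.1, -0.4, -1.7]
grip_width: 0.0158
```

Request:
arm_command:
  plan:
    - [0.15, 0, 0, 0, 0, 0, 0]
    - [0, 0, 0, 0, 0, 0, 0]

```text
time: 7.75
position: [0.4683, -0.0246, 0.0188]
tool_rot: [0.512, 0.487, -0.51, 0.49]
ft_force: [-0.1, 0.0, -0.7]
grip_width: 0.0158
```

Request:
arm_command:
  plan:
    - [0.1, 0, 0, 0, 0, 0, 0]
    - [0, 0, 0, 0, 0, 0, 0]

```text
time: 8.0
position: [0.4685, -0.0247, 0.0181]
tool_rot: [0.512, 0.487, -0.51, 0.49]
ft_force: [-0.4, -0.5, 0.9]
grip_width: 0.0157
```

Request:
arm_command:
  plan:
    - [0.06, 0, 0, 0, 0, 0, 0]
    - [0, 0, 0, 0, 0, 0, 0]

```text
time: 8.25
position: [0.4685, -0.0247, 0.018]
tool_rot: [0.512, 0.487, -0.51, 0.49]
ft_force: [-0.2, -0.7, 3.2]
grip_width: 0.0156
```

Run:
```python
from h import *
plan((.4685,-.0241,.018),np.radians(-2.35))
```

```text
t 8.25 p [ 0.4685 -0.0247  0.018 ] q6 1.33 F [-0.18 -0.72  3.24] w 0.0156
  shift cm [-0.001 -0.002 -0.058] rotvec [-0.0039  0.0016 -0.0049]
  axes x [ 0.005 -0.002 -1.   ] y [ 0.999 -0.045  0.005] z [-0.045 -0.999  0.002]
```

Request:
arm_command:
  plan:
    - [-0.04, 0, 0, 0, 0, 0, 0]
    - [0, 1, -0.02, -0.003, 0.001, -0.004, 0]
    - [0, 1, -0.02, 0, 0, 0, 0]
    - [0, 1, 0, 0, 0, 0, 0]
    - [0, 0.5, 0, 0, 0, 0, 0]
    - [0, 0.5, 0, 0, 0, 0, 0]
    - [0, 0, 0, 0, 0, 0, 0]
  grip_force: 50

```text
time: 9.12
position: [0.5099, -0.0256, 0.018]
tool_rot: [-0.51, -0.49, 0.511, -0.489]
ft_force: [0.1, -0.2, 1.7]
grip_width: 0.0156
```

Run:
```python
from h import *
plan((.622-.12+.008,-.0305+.0048,.018),np.radians(-2.35))
im,_=optics.camera("scene"); cv2.imwrite('pics/s3.png',cv2.resize(im[140:310,125:290],None,fx=3.4,fy=3.4,interpolation=cv2.INTER_CUBIC))
```

```text
t 9.12 p [ 0.5099 -0.0256  0.018 ] q6 1.34 F [ 0.1  -0.2   1.73] w 0.0156
  shift cm [0.004 0.011 0.012] rotvec [-0.0002 -0.0001  0.0026]
  axes x [-0.003  0.    -1.   ] y [ 0.999 -0.041 -0.003] z [-0.041 -0.999 -0.   ]
```

View pics/s3.png

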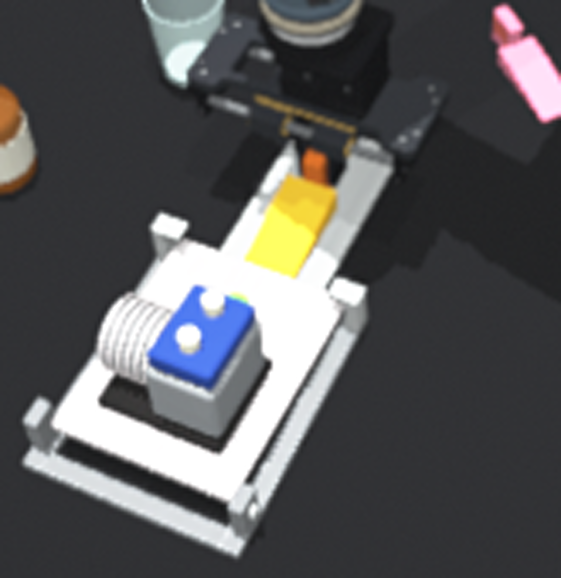

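The wedge is centred on the runway with its thin end just under the edge (crop (275,265)). The beaker, at crop (185,50), is near the gripper's wing, so I'll check that clearance.

Run:
```python
from h import *
print(ray("top",[(338,213.5)],.08), ray("top",[(338,214)],.0))
```

```text
[[ 0.42815541 -0.18859104  0.08      ]] [[ 0.43105608 -0.20245413  0.        ]]
```

Request:
arm_command:
  plan:
    - [0, 0.6, 0, 0, 0, 0, 0]
    - [0, 0.5, 0, 0, 0, 0, 0]
    - [0, 0, 0, 0, 0, 0, 0]

```text
time: 9.55
position: [0.5182, -0.0255, 0.0178]
tool_rot: [-0.508, -0.492, 0.512, -0.487]
ft_force: [-1.6, -0.6, 3.6]
grip_width: 0.0154
```

Request:
arm_command:
  plan:
    - [-0.02, 0.5, 0, 0, 0, 0, 0]
    - [0, 0.5, 0, 0, 0, 0, 0]
    - [0, 0, 0, 0, 0, 0, 0]

```text
time: 9.93
position: [0.5194, -0.0246, 0.0177]
tool_rot: [-0.504, -0.498, 0.516, -0.482]
ft_force: [-1.0, -0.1, 3.6]
grip_width: 0.0153
```

Run:
```python
from h import *
plan((.53,-.0305+.0040,.018),np.radians(-2.35))
```

```text
t 9.93 p [ 0.5194 -0.0246  0.0177] q6 1.35 F [-0.98 -0.12  3.63] w 0.0153
  shift cm [-0.061  1.062  0.15 ] rotvec [-0.0001 -0.0035  0.0281]
  axes x [-0.028  0.005 -1.   ] y [ 0.999 -0.041 -0.028] z [-0.041 -0.999 -0.004]
```

Request:
arm_command:
  plan:
    - [-0.03, 0.4, 0.1, 0, -0.003, 0.028, 0]
    - [0, 0, 0, 0, 0, 0, 0]

```text
time: 10.18
position: [0.5197, -0.0247, 0.0176]
tool_rot: [-0.509, -0.492, 0.512, -0.487]
ft_force: [1.0, -0.9, 3.4]
grip_width: 0.0156
```

Run:
```python
from h import *
plan((.53,-.0305+.0040,.018),np.radians(-2.35)); o=robot.get_obs(); print(o["joint_velocities"].round(3),o["joint_torque"].round(2),o["moment"].round(2))
```

```text
t 10.18 p [ 0.5197 -0.0247  0.0176] q6 1.35 F [ 1.03 -0.86  3.39] w 0.0156
  shift cm [-0.045  1.035  0.14 ] rotvec [-0.0002 -0.0025  0.0084]
  axes x [-0.008  0.003 -1.   ] y [ 0.999 -0.041 -0.008] z [-0.041 -0.999 -0.002]
[ 0.     0.001 -0.009  0.     0.018  0.002] [  0.23 -40.12  -6.27   0.11  -0.4   -0.07] [-0.03  0.44 -0.05]
```

Request:
arm_command:
  plan:
    - [-0.05, 0.5, 0.1, 0, -0.002, 0.01, 0]

```text
time: 10.3
position: [0.5198, -0.0247, 0.0175]
tool_rot: [-0.508, -0.493, 0.512, -0.487]
ft_force: [-11.4, -0.0, 5.9]
grip_width: 0.0159
```

Request:
arm_command:
  plan:
    - [-0.03, 0.5, 0, 0, 0, 0.015, 0]

```text
time: 10.42
position: [0.5198, -0.0246, 0.0173]
tool_rot: [-0.509, -0.493, 0.51, -0.488]
ft_force: [-10.2, -6.5, 10.7]
grip_width: 0.0158
```

Run:
```python
from h import *
plan((.53,-.0305+.0040,.018),np.radians(-2.35)); o=robot.get_obs(); print(o["joint_velocities"].round(3),o["joint_torque"].round(2),o["moment"].round(2))
```

```text
t 10.43 p [ 0.5198 -0.0246  0.0173] q6 1.34 F [-10.21  -6.46  10.67] w 0.0158
  shift cm [-0.074  1.022  0.151] rotvec [ 0.002  -0.0032  0.0062]
  axes x [-0.006  0.003 -1.   ] y [ 0.999 -0.039 -0.006] z [-0.039 -0.999 -0.003]
[-0.006 -0.003  0.023  0.023 -0.045 -0.034] [  3.73 -38.71 -11.77   1.46  -3.01  -0.14] [-1.19  2.41 -0.14]
```

Request:
arm_command:
  plan:
    - [-0.2, 0, 0, 0, 0, 0, 0]

```text
time: 10.55
position: [0.5195, -0.0248, 0.0187]
tool_rot: [-0.509, -0.493, 0.511, -0.487]
ft_force: [1.9, -0.6, -6.3]
grip_width: 0.0153
```

Request:
arm_command:
  plan:
    - [-0.15, 0.6, 0, 0, 0, 0, 0]

```text
time: 10.68
position: [0.5226, -0.0244, 0.0191]
tool_rot: [-0.507, -0.495, 0.512, -0.485]
ft_force: [-5.7, -0.9, -5.2]
grip_width: 0.0155
```

Run:
```python
from h import *
plan((.53,-.0305+.0040,.018),np.radians(-2.35)); o=robot.get_obs(); print(o["joint_velocities"].round(3),o["joint_torque"].round(2),o["moment"].round(2))
a,_=optics.camera("top");b,_=optics.camera("scene");cv2.imwrite('pics/t4.png',np.hstack([cv2.resize(a[90:230,240:330],None,fx=4,fy=4,interpolation=cv2.INTER_CUBIC),cv2.resize(b[180:290,150:260],(420,560),interpolation=cv2.INTER_CUBIC)]))
```

```text
t 10.68 p [ 0.5226 -0.0244  0.0191] q6 1.35 F [-5.68 -0.86 -5.15] w 0.0155
  shift cm [0.094 0.753 0.178] rotvec [ 0.0019 -0.0047  0.0148]
  axes x [-0.015  0.005 -1.   ] y [ 0.999 -0.039 -0.015] z [-0.039 -0.999 -0.005]
[ 0.02   0.023 -0.127  0.001  0.128  0.021] [-0.000e+00 -4.642e+01 -1.159e+01  3.700e-01 -2.190e+00 -3.000e-02] [-0.07  1.46  0.01]
```

View pics/t4.png

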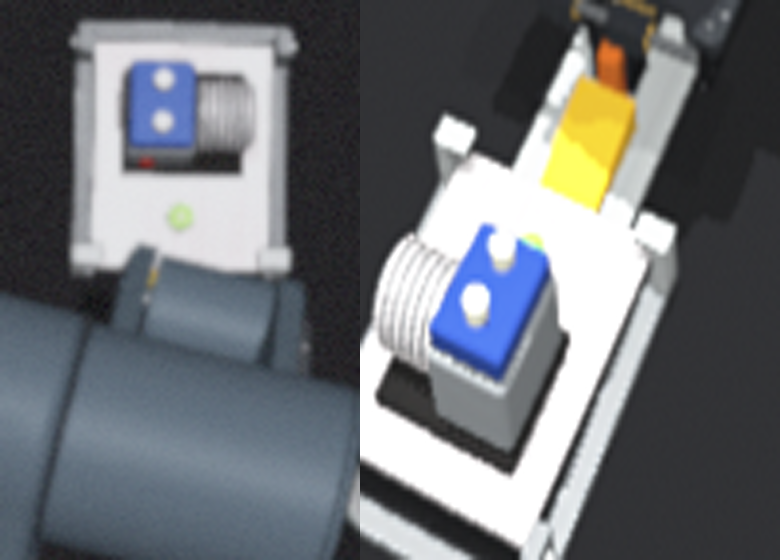

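Upward bias frees the wedge: the earlier stall came from the arm pressing down. The picture shows the wedge centred, its taper under the edge (right half, (580,190)), and nothing else touching.

Request:
arm_command:
  plan:
    - [-0.05, 0.7, 0.1, 0, -0.003, 0.015, 0]
    - [-0.05, 0.7, 0, 0, 0, 0.006, 0]

```text
time: 11.02
position: [0.5318, -0.0244, 0.0177]
tool_rot: [-0.509, -0.493, 0.51, -0.488]
ft_force: [-10.3, -1.0, 0.9]
grip_width: 0.0158
```

Run:
```python
from h import *
plan((.54,-.0305+.0036,.018),np.radians(-2.35))
```

```text
t 11.03 p [ 0.5318 -0.0244  0.0177] q6 1.35 F [-10.31  -0.98   0.88] w 0.0158
  shift cm [-0.033  0.825  0.217] rotvec [ 0.0036 -0.004   0.0061]
  axes x [-0.006  0.004 -1.   ] y [ 0.999 -0.037 -0.006] z [-0.037 -0.999 -0.004]
```

Request:
arm_command:
  plan:
    - [-0.1, 0.7, 0.1, 0.003, -0.003, 0.01, 0]
    - [-0.07, 0.7, 0.1, 0, 0, 0.008, 0]
    - [-0.07, 0.7, 0, 0, 0, 0.008, 0]

```text
time: 11.4
position: [0.5378, -0.0237, 0.0178]
tool_rot: [-0.508, -0.495, 0.511, -0.485]
ft_force: [-10.6, -0.9, 1.7]
grip_width: 0.0156
```

Run:
```python
from h import *
plan((.56,-.0305+.0029,.018),np.radians(-2.35))
```

```text
t 11.4 p [ 0.5378 -0.0237  0.0178] q6 1.35 F [-10.6   -0.89   1.67] w 0.0156
  shift cm [-0.054  2.229  0.302] rotvec [ 0.0032 -0.0063  0.0136]
  axes x [-0.013  0.007 -1.   ] y [ 0.999 -0.038 -0.014] z [-0.038 -0.999 -0.006]
```

Request:
arm_command:
  plan:
    - [-0.15, 0.7, 0.25, 0.003, -0.006, 0.015, 0]
    - [-0.12, 0.7, 0.2, 0, 0, 0.01, 0]
    - [-0.12, 0.7, 0.2, 0, 0, 0.01, 0]

```text
time: 11.78
position: [0.5525, -0.0285, 0.0189]
tool_rot: [0.512, 0.489, -0.507, 0.491]
ft_force: [-3.4, 0.4, -5.4]
grip_width: 0.0155
```

Run:
```python
from h import *
plan((.56,-.0305+.0029,.018),np.radians(-2.35))
```

```text
t 11.78 p [ 0.5525 -0.0285  0.0189] q6 1.35 F [-3.39  0.36 -5.39] w 0.0155
  shift cm [ 0.095  0.75  -0.118] rotvec [ 0.0022 -0.0039 -0.0071]
  axes x [ 0.007  0.004 -1.   ] y [ 0.999 -0.039  0.007] z [-0.039 -0.999 -0.004]
```

Request:
arm_command:
  plan:
    - [-0.03, 0.6, 0, 0, 0, 0, 0]
    - [-0.08, 0.5, 0, 0, 0, 0, 0]

```text
time: 12.02
position: [0.5625, -0.0288, 0.0191]
tool_rot: [0.511, 0.491, -0.508, 0.49]
ft_force: [-6.6, -1.1, -9.2]
grip_width: 0.0158
```

Run:
```python
from h import *
plan((.57,-.0305+.0025,.018),np.radians(-2.35))
```

```text
t 12.03 p [ 0.5625 -0.0288  0.0191] q6 1.35 F [-6.61 -1.09 -9.15] w 0.0158
  shift cm [ 0.111  0.751 -0.105] rotvec [ 0.0023 -0.0044 -0.0027]
  axes x [ 0.003  0.004 -1.   ] y [ 0.999 -0.039  0.003] z [-0.039 -0.999 -0.004]
```

Request:
arm_command:
  plan:
    - [0.06, 0.3, 0, 0, 0, 0, 0]

```text
time: 12.15
position: [0.5656, -0.0289, 0.0183]
tool_rot: [0.511, 0.491, -0.508, 0.49]
ft_force: [-4.3, -0.5, -4.5]
grip_width: 0.0157
```

Request:
arm_command:
  plan:
    - [0, 0.4, 0, 0, 0, 0, 0]

```text
time: 12.28
position: [0.5685, -0.0288, 0.0181]
tool_rot: [0.51, 0.492, -0.509, 0.489]
ft_force: [-7.5, 0.2, -4.2]
grip_width: 0.0155
```

Request:
arm_command:
  plan:
    - [0, 0, 0, 0, 0, 0, 0]

```text
time: 12.4
position: [0.5689, -0.0288, 0.0181]
tool_rot: [0.51, 0.492, -0.509, 0.489]
ft_force: [-3.5, 0.1, -5.4]
grip_width: 0.0156
```

Request:
arm_command:
  plan:
    - [0.03, 0.4, 0, 0, 0, 0, 0]

```text
time: 12.52
position: [0.571, -0.0287, 0.0179]
tool_rot: [-0.509, -0.493, 0.509, -0.488]
ft_force: [-9.5, 0.4, 0.5]
grip_width: 0.0156
```

Request:
arm_command:
  plan:
    - [0.03, 0.5, 0, 0, 0, 0, 0]

```text
time: 12.65
position: [0.5723, -0.0285, 0.0176]
tool_rot: [-0.507, -0.496, 0.511, -0.485]
ft_force: [-13.4, -1.5, 2.8]
grip_width: 0.0157
```

Run:
```python
from h import *
plan((.575,-.0305+.0023,.018),np.radians(-2.35))
```

```text
t 12.65 p [ 0.5723 -0.0285  0.0176] q6 1.36 F [-13.42  -1.52   2.81] w 0.0157
  shift cm [-0.04   0.268 -0.038] rotvec [ 0.004  -0.0059  0.0146]
  axes x [-0.014  0.006 -1.   ] y [ 0.999 -0.037 -0.015] z [-0.037 -0.999 -0.006]
```

Request:
arm_command:
  plan:
    - [-0.1, 0.6, 0, 0.003, -0.006, 0.015, 0]

```text
time: 12.78
position: [0.5726, -0.0284, 0.0177]
tool_rot: [-0.507, -0.493, 0.513, -0.487]
ft_force: [-13.8, -4.8, -6.6]
grip_width: 0.0154
```

Run:
```python
from h import *
plan((.58,-.0305+.0023,.018),np.radians(-2.35))
```

```text
t 12.78 p [ 0.5726 -0.0284  0.0177] q6 1.37 F [-13.81  -4.83  -6.62] w 0.0154
  shift cm [-0.039  0.734 -0.054] rotvec [ 0.0021 -0.0003  0.0123]
  axes x [-0.012  0.001 -1.   ] y [ 0.999 -0.039 -0.012] z [-0.039 -0.999 -0.   ]
```

Request:
arm_command:
  plan:
    - [-0.05, 0.7, 0, 0, 0, 0.012, 0]

```text
time: 12.9
position: [0.5729, -0.0283, 0.0175]
tool_rot: [-0.506, -0.495, 0.513, -0.486]
ft_force: [-16.5, -3.9, 3.4]
grip_width: 0.0156
```

Request:
arm_command:
  plan:
    - [-0.04, 0.7, 0, 0, 0, 0.008, 0]

```text
time: 13.02
position: [0.573, -0.0283, 0.0175]
tool_rot: [-0.504, -0.497, 0.514, -0.485]
ft_force: [-17.7, -3.4, 5.1]
grip_width: 0.0156
```

Run:
```python
from h import *
plan((.58,-.0305+.0023,.018),np.radians(-2.35))
```

```text
t 13.03 p [ 0.573  -0.0283  0.0175] q6 1.37 F [-17.75  -3.44   5.07] w 0.0156
  shift cm [-0.062  0.701 -0.031] rotvec [ 0.0039 -0.002   0.0218]
  axes x [-0.022  0.003 -1.   ] y [ 0.999 -0.037 -0.022] z [-0.037 -0.999 -0.002]
```

Request:
arm_command:
  plan:
    - [-0.08, 0.8, 0, 0.003, -0.002, 0.02, 0]

```text
time: 13.15
position: [0.5732, -0.0282, 0.0175]
tool_rot: [-0.505, -0.495, 0.514, -0.485]
ft_force: [-18.6, -5.0, 1.5]
grip_width: 0.016
```

Request:
arm_command:
  plan:
    - [-0.07, 0.85, 0, 0, 0, 0.015, 0]

```text
time: 13.28
position: [0.5733, -0.0281, 0.0175]
tool_rot: [-0.505, -0.496, 0.514, -0.484]
ft_force: [-19.5, -3.8, 3.8]
grip_width: 0.0156
```

Run:
```python
from h import *
plan((.58,-.0305+.0023,.018),np.radians(-2.35))
```

```text
t 13.28 p [ 0.5733 -0.0281  0.0175] q6 1.37 F [-19.48  -3.78   3.83] w 0.0156
  shift cm [-0.067  0.669 -0.015] rotvec [ 0.0029 -0.0019  0.0213]
  axes x [-0.021  0.003 -1.   ] y [ 0.999 -0.038 -0.021] z [-0.038 -0.999 -0.002]
```

Push reached about 19 N. Now I'll relax, open, and feel whether the wedge stays firm.

Request:
arm_command:
  plan:
    - [0, 0, 0, 0, 0, 0, 0]
    - [0, 0, 0, 0, 0, 0, 3]
    - [0, 0, 0, 0, 0, 0, 3]
    - [0, 0, 0, 0, 0, 0, 3]

```text
time: 13.78
position: [0.5827, -0.0304, 0.0212]
tool_rot: [-0.509, -0.49, 0.51, -0.49]
ft_force: [-3.9, -0.3, -1.8]
grip_width: 0.0292
```

Run:
```python
from h import *
plan((.5733,-.0281,.022),np.radians(-2.35))
b,d=optics.camera("scene");P=cloud("scene",d)
m=(cv2.cvtColor(b,cv2.COLOR_BGR2HSV)[...,1]<40)&(b.min(2)>215)&(d>0)
q=P[m]; c=np.array([.622,-.0305]);e=np.array([np.cos(-.041),np.sin(-.041)]);x=(q[:,:2]-c)@e;y=(q[:,:2]-c)@np.array([-e[1],e[0]])
k=(x>.0)&(x<.17)&(abs(y)<.062)&(q[:,2]>.015)&(q[:,2]<.06); A=np.c_[x,y,np.ones(len(x))][k]
f=cv2.fitLine(np.c_[x[k],q[k,2]].astype(np.float32),cv2.DIST_HUBER,0,.01,.01).ravel();print(k.sum(),"pitch",f[1]/f[0])
z=np.load("scene0.npz");m=(cv2.cvtColor(z["im"],cv2.COLOR_BGR2HSV)[...,1]<40)&(z["im"].min(2)>215)&(z["d"]>0);q=z["P"][m];x=(q[:,:2]-c)@e;y=(q[:,:2]-c)@np.array([-e[1],e[0]]);k=(x>.0)&(x<.17)&(abs(y)<.062)&(q[:,2]>.015)&(q[:,2]<.06)
f=cv2.fitLine(np.c_[x[k],q[k,2]].astype(np.float32),cv2.DIST_HUBER,0,.01,.01).ravel();print(k.sum(),"pitch before",f[1]/f[0])
```

```text
t 13.78 p [ 0.5827 -0.0304  0.0212] q6 1.37 F [-3.95 -0.31 -1.82] w 0.0292
  shift cm [-0.081 -0.951 -0.193] rotvec [0.0011 0.0016 0.0001]
  axes x [-0.    -0.002 -1.   ] y [ 0.999 -0.04  -0.   ] z [-0.04  -0.999  0.002]
1192 pitch -0.007515114
1082 pitch before 0.0525378
```

Deck pitch now measures close to level, a change of about 0.06 rad. The freed arm sprang forward, and the open fingers now rest on the taper's rear shoulder. That is a good surface for the final push, with no clamping and so no tilt coupling.

Request:
arm_command:
  plan:
    - [0, 0.5, 0, 0, 0, 0, 3]

```text
time: 13.95
position: [0.5832, -0.0304, 0.0209]
tool_rot: [-0.506, -0.493, 0.512, -0.488]
ft_force: [-13.4, -3.1, 5.4]
grip_width: 0.0295
```

Request:
arm_command:
  plan:
    - [0, 0.7, 0, 0, 0, 0, 3]

```text
time: 14.08
position: [0.5832, -0.0305, 0.0207]
tool_rot: [-0.502, -0.498, 0.515, -0.485]
ft_force: [-14.4, -4.4, 11.3]
grip_width: 0.0301
```

Run:
```python
from h import *
plan((.58,-.0285,.022),np.radians(-2.35))
```

```text
t 14.07 p [ 0.5832 -0.0305  0.0207] q6 1.37 F [-14.38  -4.43  11.28] w 0.0301
  shift cm [-0.125 -0.335 -0.184] rotvec [0.0061 0.0013 0.0265]
  axes x [-0.026 -0.    -1.   ] y [ 0.999 -0.035 -0.026] z [-0.035 -0.999  0.001]
```

Request:
arm_command:
  plan:
    - [-0.25, 0.4, 0, 0.005, 0, 0.026, 3]

```text
time: 14.2
position: [0.5832, -0.0304, 0.022]
tool_rot: [-0.507, -0.492, 0.512, -0.488]
ft_force: [-4.0, -1.4, -4.0]
grip_width: 0.0298
```

Request:
arm_command:
  plan:
    - [-0.15, 0.7, 0, 0, 0, 0.015, 3]

```text
time: 14.32
position: [0.5836, -0.0302, 0.0221]
tool_rot: [-0.507, -0.493, 0.511, -0.489]
ft_force: [-12.7, -4.7, 0.5]
grip_width: 0.0296
```

Run:
```python
from h import *
plan((.58,-.0285,.022),np.radians(-2.35))
```

```text
t 14.32 p [ 0.5836 -0.0302  0.0221] q6 1.37 F [-12.75  -4.67   0.47] w 0.0296
  shift cm [ 0.008 -0.367 -0.16 ] rotvec [0.005  0.0005 0.0088]
  axes x [-0.009 -0.    -1.   ] y [ 0.999 -0.036 -0.009] z [-0.036 -0.999  0.   ]
```

Request:
arm_command:
  plan:
    - [-0.12, 0.85, 0, 0.003, 0, 0.015, 3]

```text
time: 14.45
position: [0.5838, -0.0302, 0.0218]
tool_rot: [-0.506, -0.494, 0.512, -0.488]
ft_force: [-15.4, -5.5, 5.8]
grip_width: 0.0299
```

Request:
arm_command:
  plan:
    - [-0.12, 0.95, 0, 0.003, 0, 0.015, 3]

```text
time: 14.58
position: [0.5839, -0.0301, 0.0217]
tool_rot: [-0.505, -0.496, 0.513, -0.486]
ft_force: [-16.3, -4.5, 8.2]
grip_width: 0.0298
```

Run:
```python
from h import *
plan((.58,-.0285,.022),np.radians(-2.35))
```

```text
t 14.57 p [ 0.5839 -0.0301  0.0217] q6 1.37 F [-16.29  -4.51   8.24] w 0.0298
  shift cm [-0.022 -0.396 -0.148] rotvec [ 0.0052 -0.0008  0.0182]
  axes x [-0.018  0.001 -1.   ] y [ 0.999 -0.036 -0.018] z [-0.036 -0.999 -0.001]
```

Request:
arm_command:
  plan:
    - [-0.22, 0.9, 0, 0.003, 0, 0.022, 3]

```text
time: 14.7
position: [0.5839, -0.0301, 0.0221]
tool_rot: [-0.505, -0.495, 0.512, -0.487]
ft_force: [-12.5, -5.3, -2.5]
grip_width: 0.0298
```

Request:
arm_command:
  plan:
    - [-0.2, 1.0, 0, 0.002, 0, 0.02, 3]

```text
time: 14.82
position: [0.584, -0.03, 0.022]
tool_rot: [-0.505, -0.496, 0.512, -0.486]
ft_force: [-15.4, -5.9, 3.1]
grip_width: 0.03
```

Run:
```python
from h import *
plan((.58,-.0285,.022),np.radians(-2.35))
```

```text
t 14.82 p [ 0.584 -0.03   0.022] q6 1.37 F [-15.43  -5.88   3.08] w 0.03
  shift cm [ 0.005 -0.407 -0.137] rotvec [ 0.0065 -0.0022  0.0177]
  axes x [-0.018  0.003 -1.   ] y [ 0.999 -0.034 -0.018] z [-0.035 -0.999 -0.002]
```

Request:
arm_command:
  plan:
    - [-0.2, 1.2, 0, 0.004, 0, 0.02, 3]

```text
time: 14.95
position: [0.5843, -0.0298, 0.0218]
tool_rot: [-0.504, -0.498, 0.514, -0.484]
ft_force: [-19.8, -5.0, 7.8]
grip_width: 0.0301
```

Request:
arm_command:
  plan:
    - [-0.25, 1.25, 0, 0.003, 0, 0.022, 3]

```text
time: 15.08
position: [0.5844, -0.0297, 0.0219]
tool_rot: [-0.502, -0.5, 0.515, -0.483]
ft_force: [-19.5, -6.3, 4.9]
grip_width: 0.0302
```

Run:
```python
from h import *
plan((.58,-.0285,.022),np.radians(-2.35))
```

```text
t 15.07 p [ 0.5844 -0.0297  0.0219] q6 1.37 F [-19.52  -6.34   4.86] w 0.0302
  shift cm [ 0.005 -0.443 -0.107] rotvec [ 0.0066 -0.0043  0.0293]
  axes x [-0.029  0.005 -1.   ] y [ 0.999 -0.034 -0.029] z [-0.034 -0.999 -0.004]
```

Request:
arm_command:
  plan:
    - [-0.35, 1.2, 0, 0.004, 0, 0.03, 3]

```text
time: 15.2
position: [0.5844, -0.0297, 0.0223]
tool_rot: [-0.504, -0.499, 0.514, -0.483]
ft_force: [-15.8, -5.9, -5.7]
grip_width: 0.03
```

Request:
arm_command:
  plan:
    - [-0.27, 1.25, 0, 0.003, 0, 0.025, 3]

```text
time: 15.32
position: [0.5844, -0.0297, 0.022]
tool_rot: [-0.503, -0.5, 0.514, -0.483]
ft_force: [-18.4, -6.6, 3.8]
grip_width: 0.0299
```

Request:
arm_command:
  plan:
    - [-0.31, 1.3, 0, 0.003, 0, 0.027, 3]

```text
time: 15.45
position: [0.5844, -0.0297, 0.022]
tool_rot: [-0.503, -0.501, 0.514, -0.482]
ft_force: [-20.3, -6.6, 1.9]
grip_width: 0.0301
```

Request:
arm_command:
  plan:
    - [0, -0.9, -0.1, 0, 0, 0.02, 3.4]
    - [0, -0.3, 0, 0, 0, 0, 3.4]
    - [0, 0, 0, 0, 0, 0, 3.4]

```text
time: 15.82
position: [0.5744, -0.0292, 0.0226]
tool_rot: [0.509, 0.494, -0.508, 0.488]
ft_force: [0.0, -0.8, 0.6]
grip_width: 0.034
```

Run:
```python
from h import *
plan((.5745,-.0287,.022),np.radians(-2.35))
```

```text
t 15.82 p [ 0.5744 -0.0292  0.0226] q6 1.35 F [ 0.03 -0.79  0.57] w 0.034
  shift cm [ 0.059  0.006 -0.05 ] rotvec [ 0.0062 -0.0064  0.0048]
  axes x [-0.005  0.007 -1.   ] y [ 0.999 -0.035 -0.005] z [-0.035 -0.999 -0.006]
```

Final push was 20.3 N with almost no down force and no further movement, so the wedge is snug. The arm is now free of contact. Retract straight up, then back away.

Request:
arm_command:
  plan:
    - [-1, 0, 0, 0, 0, 0, 3.4]
    - [-2, 0, 0, 0, 0, 0, 3.4]
    - [-4, 0, 0, 0, 0, 0, 3.4]
    - [-5, 0, 0, 0, 0, 0, 3.4]
    - [-4, -4, 0, 0, 0, 0, 3.4]
    - [0, -5, -4, 0, 0, 0, 3.4]
    - [0, -3, -5, 0, 0, 0, 3.4]
    - [0, 0, -5, 0, 0, 0, 3.4]
    - [0, 0, -5, 0, 0, 0, 3.4]
    - [0, 0, 0, 0, 0, 0, 3.4]

```text
time: 17.08
position: [0.474, 0.1672, 0.1994]
tool_rot: [0.518, 0.484, -0.5, 0.498]
ft_force: [-0.1, -0.6, -0.1]
grip_width: 0.034
```

Run:
```python
from h import *
o=robot.get_obs(); print(o["position"],o["ft_force"].round(1),o["time"])
im,_=optics.camera("top"); b,d=optics.camera("scene")
hsv,l,s,c=wedge("top",im)
for i in range(1,len(s)):
    if s[i,4]<60: continue
    for nm,mm,zz in(("grip",hsv[...,0]<18,.051),("taper",hsv[...,0]>=20,.023)):
        vy,ux=np.where((l==i)&mm)
        if len(ux)>9: print(c[i],nm,len(ux),ray("top",np.c_[ux,vy],zz).mean(0).round(4))
P=cloud("scene",d); cc=np.array([.622,-.0305]);e=np.array([np.cos(-.041),np.sin(-.041)])
m=(cv2.cvtColor(b,cv2.COLOR_BGR2HSV)[...,1]<40)&(b.min(2)>215)&(d>0);q=P[m];x=(q[:,:2]-cc)@e;y=(q[:,:2]-cc)@np.array([-e[1],e[0]]);k=(x>.0)&(x<.17)&(abs(y)<.062)&(q[:,2]>.015)&(q[:,2]<.06)
f=cv2.fitLine(np.c_[x[k],q[k,2]].astype(np.float32),cv2.DIST_HUBER,0,.01,.01).ravel();print("pitch",f[1]/f[0])
cv2.imwrite('pics/fin.png',np.hstack([cv2.resize(im[80:260,130:390],(400,277)),cv2.resize(b[90:310,100:400],(400,293))[:277]]))
```

```text
[0.47399592 0.16721595 0.19939255] [-0.1 -0.6 -0.1] 17.075
[414.14666667  56.38666667] grip 75 [ 0.9532 -0.4735  0.051 ]
[363.75384615 162.60769231] grip 130 [ 0.5919 -0.2825  0.051 ]
[284.40869565 163.62608696] grip 42 [ 0.5743 -0.0263  0.051 ]
[284.40869565 163.62608696] taper 68 [ 0.6069 -0.0293  0.023 ]
[179.58 252.1 ] taper 100 [0.3149 0.3119 0.023 ]
pitch -0.0107369805
```

View pics/fin.png

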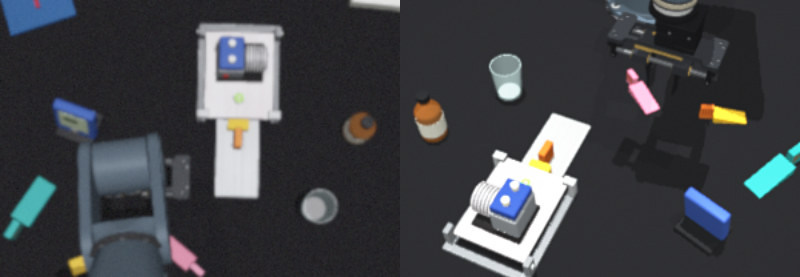

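The wedge sits square under the middle of the edge (left half, (238,130)), the deck is up, and the beaker, bottle and controller stand upright where they were. Hand in.

```bash
python3 -c "
from rig import workorder
print(workorder.hand_in())"
```

```text
the job is handed in; nothing more can be done
None
```

I pushed the large yellow wedge thin end first under the middle of the deck's front edge, let go, and handed the job in at about 17 s. No verdict is reported.

**Last checks:**
- **Position:** the thin end is about 72 mm past the nose bar, and the wedge is within about 2 mm of the cradle's middle line.
- **Deck:** the depth fit changed from +0.053 rad (drooping) to −0.011 rad. The first reading was about 0.0075 rad below the known 0.06 rad droop. Corrected for that, the deck is about −0.003 rad from level. The uncorrected figure is close to the 0.012 rad limit.
- **Snugness:** the last push read 20 N along the push direction, with 7 N sideways and 2 N vertical, and the wedge no longer moved. I didn't measure the contact force between wedge and deck directly.
- **Surroundings:** the arm is clear and its force reads about zero. The beaker, bottle and controller look upright and unmoved in the final picture.

**What went wrong on the way:**
- **Early stall:** the wedge stuck partway because the arm was pressing down on it. A slight upward bias freed it.
- **Gripped push:** this reached 19 N but with some down force and tilt, so I opened the fingers and made the final push against the taper's rear shoulder. On opening, the arm sprang about 9 mm forward onto that shoulder and read about 4 N.

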